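# Slide a reference block home along the fence of a probe guide stand

## Robot

A 6-joint arm with a two-finger parallel gripper is mounted at the origin on a cart in front of the work surface, level with it; the furniture and walls round the work are solid. World frame = base frame: x ahead of the robot, y to its left, z up, the work surface at z = 0. Lengths are in mm, angles in rad, forces in N, time in s.
With the tool pointing down it reaches from about 400 to 925 mm from the base axis. Payload 12.5 kg.
Tool frame: the origin (TCP) lies at the very end of the fingers, on their centre line; the grasp point (between the pads) lies 19 mm behind it; z points along the fingers, y is the line along which they close (so a half turn about z gives the same grasp; the last joint's range is limited). The gripper opens to 95 mm and grips with 3 to 60 N. Pads are 20 mm wide; open, the fingers measure 119 mm over their backs; the gripper's body (75 mm by 180 mm) begins 59 mm behind the grasp point.
Start: joints at [1.137, 0.491, 1.559, -0, 1.092, -0.106], TCP at [201.209, 591.745, 214.661] pointing down, gripper open.
Joint ranges: [-3.1, 3.1], [-0.84, 2.19], [0.05, 2.79], [-1.13, 4.28], [0.06, 2.93], [-2.69, 2.69]. Speed limits (rad/s): [2.22, 2.22, 2.79, 3.14, 3.14, 3.14].

## Interface

Orientations are given as [roll, pitch, yaw] about the fixed x, y, z axes, in that order (R = Rz(yaw) Ry(pitch) Rx(roll)).
In Python, from cell import state, read_camera, camera_info, job_done gives the robot as it stands.
- The arm moves only by the shell command python3 -m handwheel FILE, which reads ROWS from the file FILE. ROWS is a JSON object whose key "offsets" holds a list of rows, 1 to 5 of them, each of 5 numbers: dx, dy, dz in mm, then a turn about the tool's z in rad, then the opening from 0.0 (shut) to 1.0 (fully open); each row is the pose to reach, as a shift and turn from the pose commanded when the command began, along the tool's axes at that moment; what a row does not reach only later rows make up. A row lasts 1/12 s, in which the tool goes at most 41.7 mm and 0.125 rad, less where a joint would pass 70% of its speed; a pose out of reach is approached as far as the arm can. The fingers move at their own pace and stop on an object; the grip force is fixed at half the most. Time passes only in rows, so rows that do not move let the fingers close. It prints the time, the measured TCP pose, the force, the opening and the grip force at its end. Input that does not fit is refused with a message, and nothing moves.
- state(): the state, without advancing time (a new reading comes with each control period).
- read_camera(name): name is "scene" or "side" or "wrist"; returns (picture, depth): 420x560x3 uint8, red, green, blue; 420x560 float32, mm along the optical axis (not along the pixel's ray), 0 where there is no reading.
- camera_info(name): a dict with "vertical_fov" (degrees; the focal length in pixels is half the picture's height over the tangent of half this angle, whatever the lens; pixels are square), "cx", "cy" (the principal point, pixels), "dist_coeffs" ([k1, k2, p1, p2, k3] as OpenCV has them; the pictures are not rectified), "origin" and "attitude" of the camera in the world. Camera axes: x right, y down, z forward; pixel columns grow to the right and rows downward; lengths in mm; the calibration is good to about 2 mm. A picture is of the moment at which its call begins: read the wrist's pose just before it. camera_info takes no time and is no camera call; for the wrist camera it gives the pose at the moment of the call.
- job_done(): hands the job in; it is judged then, once.
The state is a dict: "t": time; "joints": joint angles; "qvel": joint speeds; "tau": joint torques, N m; "eef_pos": TCP position; "tcp_rot": TCP orientation; "ft_force": force on the tool from outside, world axes, zero at the start; "moment": the same for the moment, N m; "opening": opening from 0.0 (shut) to 1.0 (fully open); "grip_force": force on a finger pad.
Only numpy, scipy, OpenCV 4.12 (cv2) and the standard library are available. Lean on these libraries where they do the work, as an engineer would, in place of code of your own. Each camera call takes 0.05 s, during which the arm holds its last target. There are 200 camera calls.

## Task

Load the probe guide stand on the bench: take the loose thick steel reference block (the 56 mm disc lying on the bench, not the thinner, smaller one), lay it flat on the open end of the stand, and slide it along the fence, through the spring shoe and under the bridge, until it is fully home against the stop screw. Keep it against the fence as it goes and push gently: the stop is set for today's test spot and a hard shove would shift it. Leave the block there, and leave the other things on the bench where they are.

Things in the scene. Friction and masses are not known exactly. Their poses are not given: they have to be found in the camera images.
- ref_block: Reference hardness block: plain bright steel disc, diameter 56 mm, 16 mm thick, about 0.15 kg, flat and loose on the bench top to the right of the stand (two like it in the wooden case at the back stay there). Origin: centre of its underside; z up along its axis.
- stand: Probe guide stand, fixed. Steel base 110 (x) x 260 (y) x 12 mm thick; the block slides on its top, z = 12 mm. Origin: centre of the base's underside. y: along its length, the way to push (roughly to the robot's left); x: across, away from the robot, towards the fence; z up. The near side is open; from y = -130 to -20 mm the base carries nothing but the fence. Sizes below are in this frame.
- fence (a point): Point on the middle of the fence's inner face (x = +35, y = 0, z = +21 mm in the stand's frame; same axes). The fence is a dark straight bar along the far side of the base, inner face at x = +35 mm from y = -125 to +125 mm, 15 mm thick, top at z = 30 mm. A block against it has its centre at x = +7 mm.
- bore (a point): Centre of the guide bore on the top of the bridge (x = +7, y = +47, z = +42 mm in the stand's frame). The bridge is an aluminium plate over the full width of the track from y = +33 to +77 mm, underside at z = 34 mm, with a brass collar up to z = 56 mm.
- shoe (a joint): Spring bar on the near side facing the fence, sliding along x. 0: free, flat face at x = -17 mm, y = +31 to +65 mm, lead-in slope back to x = -29, y = +10 mm. A block at the fence pushes it back to about 0.003 m (spring 1.5 N at 0, 2.4 N there; limit 0.007). The block meets the slope at centre y = -5 mm; pushing it in and along takes about 1 to 5 N, more only at the stop. It holds the block.
- stop: Stop at the far end: dark bracket fixed to the stand, face at y = +101 mm, and its set screw along y at x = +7, z = 21 mm. Origin and axes as stand. The screw's 10 mm steel nose, which the block must rest against, lies anywhere from y = +61 to +81 mm (home block's centre y = +33 to +53 mm): set anew each time, not reported, to be felt. Rigid; over 15 N on it shifts its setting.
- load_spot (a point): Point on the top face of the stand's base at the open end (x = +7, y = -85, z = +12 mm in the stand's frame): where the centre of the underside of a block laid against the fence well clear of shoe and bridge would be. Axes as stand.
- thin_block: Another steel disc, diameter 48 mm, 9 mm thick, loose on the bench: stays where it is. Origin: centre of its underside.
- grease_tin: Flat round tin, 67 mm diameter, 29 mm high, loose on the bench; stays. Origin: centre of its underside.
- loupe: Black eye loupe, 35 mm diameter, 41 mm high, loose on the bench; stays. Origin: centre of its underside.
- caliper: Steel caliper, 229 mm long, 70 mm wide, 8 mm thick, loose on the bench; stays. Origin: centre of its underside, y along its length.
- brush: Red-handled brush, 167 mm long, 29 mm wide, 11 mm thick, loose on the bench; stays. Origin: centre of its underside, y along its length.
There are look-alikes about, which are no part of the job. What is shaped like the ref_block but turquoise or yellow is not meant.

How it is judged (in metres and radians):
On the way, in this order (a step that is already met when the one before it is completed fails the run):
1. the block lies flat on the base at the stand's open end, before the shoe (z of ref_block in the frame of stand between 0.01 and 0.0145 m and angle between ref_block's own z axis and vertical below 0.06 rad and y of ref_block in the frame of stand between -0.125 and -0.01 m and x of ref_block in the frame of stand between -0.045 and 0.01 m), for 0.2 s.
2. the block slides between fence and shoe, flat on the base and against the fence (z of ref_block in the frame of stand between 0.01 and 0.0145 m and angle between ref_block's own z axis and vertical below 0.06 rad and x of ref_block in the frame of stand between 0.004 and 0.01 m and y of ref_block in the frame of stand above 0.01 m and value of joint shoe above 0.002 m), for 0.1 s.
At the end, for the whole second after the job is handed in: The reference block lies flat on the stand's base (within 2.5 mm of height and 3.4 degrees), against the fence (within 3 mm), held by the pushed-back spring shoe, its rim within 1.5 mm of the stop screw's nose, at rest (z of ref_block in the frame of stand between 0.01 and 0.0145 m and angle between ref_block's own z axis and vertical below 0.06 rad and x of ref_block in the frame of stand between 0.004 and 0.01 m and horizontal distance between ref_block and stop_screw_c0 below 0.0355 m and value of joint shoe above 0.002 m and linear speed of ref_block below 0.01 m/s); the robot touches nothing.
It fails at once if the stop is pushed with more than 15 N (contact force between anything else and stop above 15 N).
It fails at once if the block is pressed on the stand with more than 40 N (contact force between ref_block and stand above 40 N).
It fails at once if the block, lying on the base at the shoe or beyond, strays more than 6 mm from the fence (z of ref_block in the frame of stand between 0.008 and 0.018 m and y of ref_block in the frame of stand between -0.005 and 0.125 m and x of ref_block in the frame of stand between -0.08 and 0.001 m).
It fails at once if the thin block, grease tin, loupe, caliper or brush is moved by more than 15 mm (distance of any of thin_block, grease_tin, loupe, caliper, brush from where it was at the start of the episode above 0.015 m).
It also fails if it takes over 61 s, if anything falls off the work surface, if the arm or the gripper's body presses on something with over 40 N, if the wrist force passes 120 N, or if a joint passes its speed limit or range.

## Working session

There is one attempt and no reset: what is moved stays moved. The work goes in short steps, Python scripts to look and compute and a shell command to move; the robot and the scene stay as the last step left them, time stands still between calls to the robot, and variables do not carry over. Pictures are saved under pics/ and viewed, at most 10 in all, crops included, and the job is handed in when it is done.

```bash
mkdir -p pics; ls; cat > h.py <<'E'
import numpy as np, cv2
from cell import state, read_camera, camera_info
from scipy.spatial.transform import Rotation as R
def cam(name):
    i=camera_info(name); f=210/np.tan(np.radians(i["vertical_fov"])/2)
    K=np.array([[f,0,i["cx"]],[0,f,i["cy"]],[0,0,1]])
    return K,np.array(i["dist_coeffs"],float),np.array(i["origin"],float),R.from_euler('xyz',i["attitude"]).as_matrix() if np.size(i["attitude"])==3 else np.array(i["attitude"])
def ray(c,px):
    K,d,o,M=c
    u=cv2.undistortPoints(np.array(px,float).reshape(-1,1,2),K,d).reshape(-1,2)
    return o,np.c_[u,np.ones(len(u))]@M.T
def onz(c,px,z):
    o,v=ray(c,px); return o+v*((z-o[2])/v[:,2])[:,None]
def depthpts(c,dep,px):
    o,v=ray(c,px); px=np.array(px).reshape(-1,2).astype(int); return o+v*dep[px[:,1],px[:,0]][:,None]
def proj(c,P):
    K,d,o,M=c
    p=(np.array(P,float).reshape(-1,3)-o)@M
    return cv2.projectPoints(p,np.zeros(3),np.zeros(3),K,d)[0].reshape(-1,2)
def grab(n,tag):
    c=cam(n); im,dp=read_camera(n); cv2.imwrite(f"pics/{tag}.png",im[:,:,::-1]); np.savez(f"pics/{tag}.npz",im=im,dp=dp,K=c[0],d=c[1],o=c[2],M=c[3])
def load(tag):
    z=np.load(f"pics/{tag}.npz"); return (z['K'],z['d'],z['o'],z['M']),z['im'],z['dp']
E
python3 - <<'E'
from h import *
for n in("scene","side","wrist"):
    grab(n,n+"0"); i=camera_info(n); print(n,i)
print(state())
a=[cv2.imread(f"pics/{n}0.png") for n in("scene","side")]
E
```

```text
pics
scene {'vertical_fov': 47.406903700258525, 'cx': 277.6983021387602, 'cy': 209.14722726263818, 'dist_coeffs': array([-0.10820145,  0.        ,  0.        ,  0.        ,  0.        ]), 'origin': array([-106.61593091, -673.32697012,  539.48732652]), 'attitude': array([-2.04626581, -0.01819594, -0.70129505])}
side {'vertical_fov': 46.33737213330228, 'cx': 281.9036765910172, 'cy': 209.05461434078683, 'dist_coeffs': array([-0.03774118,  0.        ,  0.        ,  0.        ,  0.        ]), 'origin': array([ 473.15451292,  656.49391652, 1158.00720749]), 'attitude': array([-2.63829995e+00,  2.55245469e-03, -3.05197928e+00])}
wrist {'vertical_fov': 66.66519375846569, 'cx': 273.57873035741835, 'cy': 201.9459363588884, 'dist_coeffs': array([-0.06677606,  0.        ,  0.        ,  0.        ,  0.        ]), 'origin': array([130.22341304, 616.36335836, 384.73247279]), 'attitude': array([ 2.87413799e+00, -8.91079027e-05,  1.24255271e+00])}
{'t': 0.15, 'joints': array([ 1.13740121e+00,  4.91406492e-01,  1.55931412e+00, -1.31465340e-05,
        1.09169991e+00, -1.05590834e-01]), 'qvel': array([-8.46874792e-04, -8.07786312e-04, -2.36596293e-03,  1.10677992e-03,
       -6.24544078e-05, -2.22435956e-03]), 'tau': array([ 1.58641280e-03, -6.12897491e+01, -2.58278722e+01,  6.92776591e-02,
        4.73560591e-02, -4.89409047e-05]), 'eef_pos': array([201.12830678, 591.56383171, 214.20345333]), 'tcp_rot': array([-3.14076816e+00, -7.56574910e-05,  2.81379441e+00]), 'ft_force': array([-0.22066837,  0.42720298,  0.05559538]), 'moment': array([-0.03948188, -0.03875755,  0.04622314]), 'grip_force': 0.0, 'opening': 0.997856045845833}
```

View pics/scene0.png

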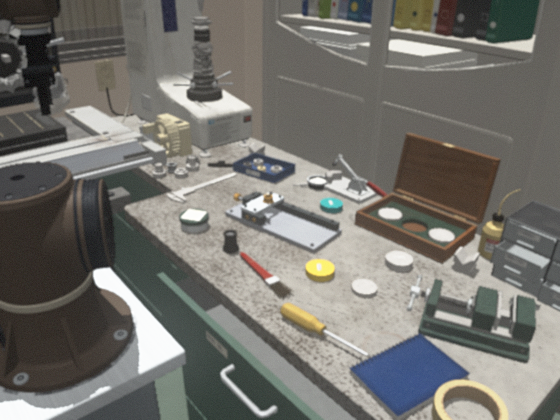

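View pics/side0.png

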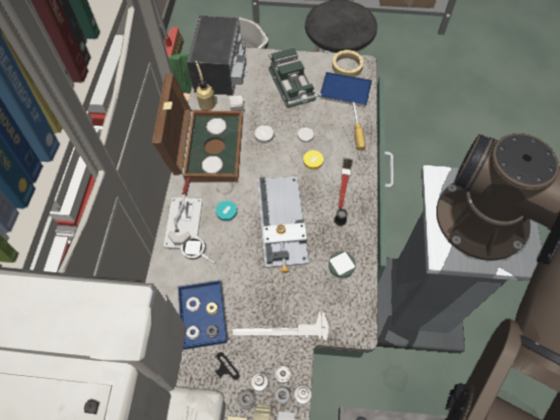

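Scene view: candidates for the block are the steel discs at (399,261) and (364,288), with turquoise (331,204), yellow (320,269) and two cased discs excluded. The disc at (399,261), which is (263,133) in the side view, looks larger and thicker. The stand is at (283,222) in the scene view. In the side view its open end is at (278,180), its fence is on the left and its bridge is at (284,233).

```bash
python3 - <<'E'
from h import *
out=[]
for n,box in(("scene",(340,235,430,305)),("side",(245,115,335,185))):
    c,im,dp=load(n+"0"); x0,y0,x1,y1=box
    hsv=cv2.cvtColor(im,cv2.COLOR_RGB2HSV)
    m=((hsv[...,2]>185)&(hsv[...,1]<45)).astype(np.uint8)
    k=np.zeros_like(m);k[y0:y1,x0:x1]=m[y0:y1,x0:x1]
    for cc in cv2.findContours(k,cv2.RETR_EXTERNAL,cv2.CHAIN_APPROX_NONE)[0]:
        if cv2.contourArea(cc)<60: continue
        e=cv2.fitEllipse(cc); ctr=e[0]
        P=depthpts(c,dp,[ctr])[0]
        print(n,"area",cv2.contourArea(cc),"ell",np.round(e[0],1),np.round(e[1],1),"depthpt",P.round(1),"z16",onz(c,[ctr],16)[0].round(1),"z9",onz(c,[ctr],9)[0].round(1))
# height of bench
c,im,dp=load("side0"); print("bench",depthpts(c,dp,[(330,120),(250,200),(240,260)]).round(1))
print("stand pts side",depthpts(c,dp,[(284,195),(290,215),(268,195),(284,233),(277,250)]).round(1))
a=cv2.imread("pics/scene0.png")[160:310,215:435]; b=cv2.imread("pics/side0.png")[115:280,225:345]
a=cv2.resize(a,None,fx=2.2,fy=2.2,interpolation=3);b=cv2.resize(b,None,fx=2.4,fy=2.4,interpolation=3)
C=np.zeros((400,780,3),np.uint8);C[:a.shape[0],:a.shape[1]]=a;C[:b.shape[0],490:490+b.shape[1]]=b
cv2.imwrite("pics/crop1.png",C)
E
```

```text
scene area 3987.0 ell [375.9 272.3] [68.1 90.6] depthpt [ 5.537e+02 -2.087e+02  1.000e-01] z16 [ 534.2 -222.4   16. ] z9 [ 542.8 -216.3    9. ]
side area 83.0 ell [249.8 178.9] [11.1 14.7] depthpt [632.3 -71.5  -8.7] z16 [628.9 -56.1  16. ] z9 [629.8 -60.4   9. ]
side area 266.0 ell [280.3 174.8] [23.9 30. ] depthpt [547.7 -90.8  -6.1] z16 [546.3 -76.6  16. ] z9 [546.7 -81.1   9. ]
side area 150.5 ell [305.1 133.2] [12.5 15.8] depthpt [ 487.9 -231.4    9.1] z16 [ 487.8 -226.    16. ] z9 [ 487.9 -231.5    9. ]
side area 200.5 ell [263.7 132.1] [14.3 18.1] depthpt [ 607.9 -218.2   17.6] z16 [ 608.1 -219.5   16. ] z9 [ 608.9 -224.9    9. ]
bench [[ 416.8 -295.3   -1. ]
 [ 621.9    2.5    2. ]
 [ 626.   180.     2.7]]
stand pts side [[530.8 -16.4  10.4]
 [509.7  42.9   9.3]
 [574.1 -12.5  10.5]
 [519.4 115.   45.8]
 [534.5 146.7   8.9]]
```

View pics/crop1.png

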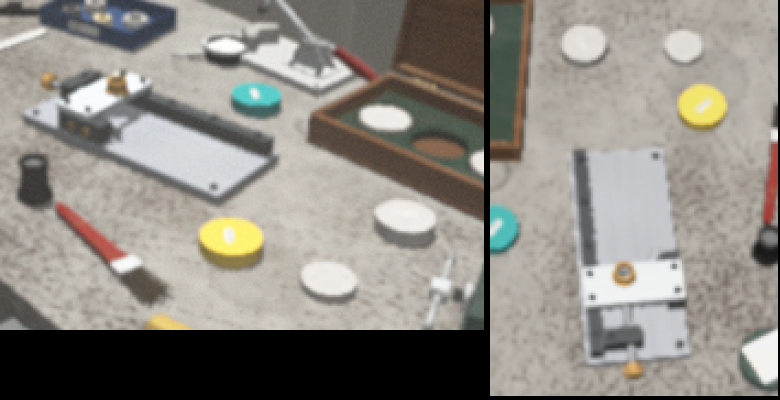

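The crop confirms it: the disc at crop (405,222) in the scene view and (585,43) in the side view is larger and thicker (top z about 17 mm) than the one at (329,280). Next I'll compute a rough stand pose and the approach.

```bash
cat >> h.py <<'E'
def totool(target,yaw=None):
    s=state(); M=R.from_euler('xyz',s['tcp_rot']).as_matrix(); d=M.T@(np.array(target)-s['eef_pos'])
    y=s['tcp_rot'][2]; t=None if yaw is None else -((yaw-y+np.pi/2)%np.pi-np.pi/2)
    return d.round(1),t
E
python3 - <<'E'
from h import *
c,im,dp=load("side0")
P=onz(c,[(296.2,177.5),(259.2,177.5),(307.9,263.3),(265.8,265.8)],12); print(P.round(1))
print(P.mean(0))
for a,b in((0,2),(1,3)):
    d=P[b]-P[a];print(np.degrees(np.arctan2(d[1],d[0])),np.linalg.norm(d))
print("to wrist view", totool((560,-190,220),-np.pi/2+np.pi/2))
i=camera_info("wrist");s=state();M=R.from_euler('xyz',s['tcp_rot']).as_matrix();print("cam offset tool",M.T@(i['origin']-s['eef_pos']), M.T@R.from_euler('xyz',i['attitude']).as_matrix()[:,2])
E
```

```text
[[502.1 -74.3  12. ]
 [604.  -65.4  12. ]
 [453.5 177.6  12. ]
 [558.2 193.7  12. ]]
[529.44812369  57.89670726  12.        ]
100.91393608408337 256.5887416819937
100.01674852767228 263.0417395279796
to wrist view (array([-591.4, -624.4,   -5.3]), np.float64(-0.32779824644619104))
cam offset tool [  75.12679686    0.50995359 -170.52381446] [-2.64350431e-01  7.63403223e-04  9.64426393e-01]
```

```bash
echo '{"offsets": [[-29, -27, 0, 0, 1], [-58, -55, 0, 0, 1], [-87, -82, 0, 0, 1], [-116, -110, 0, 0, 1], [-145, -137, 0, 0, 1]]}' > rows.txt && python3 -m handwheel rows.txt
echo '{"offsets": [[-29, -27, 0, 0, 1], [-58, -55, 0, 0, 1], [-87, -82, 0, 0, 1], [-116, -110, 0, 0, 1], [-145, -137, 0, 0, 1]]}' > rows.txt && python3 -m handwheel rows.txt
```

```text
t: 0.57
eef_pos: [294.6, 413.6, 214.5]
tcp_rot: [-3.141, -0.0, 2.814]
ft_force: [1.6, 0.8, 0.3]
opening: 1.0
grip_force: 0.0
t: 0.98
eef_pos: [387.9, 237.1, 214.7]
tcp_rot: [3.142, 0.0, 2.814]
ft_force: [0.5, 0.3, 0.8]
opening: 0.996
grip_force: 0.0
```

```bash
echo '{"offsets": [[-29, -27, 0, 0, 1], [-58, -55, 0, 0, 1], [-87, -82, 0, 0, 1], [-116, -110, 0, 0, 1], [-145, -137, 0, 0, 1]]}' > rows.txt && python3 -m handwheel rows.txt
echo '{"offsets": [[-28, -27, 0, 0, 1], [-55, -52, 0, 0, 1], [-83, -79, 0, 0, 1], [-104, -99, 0, 0, 1], [-125, -119, 0, 0, 1]]}' > rows.txt && python3 -m handwheel rows.txt
echo '{"offsets": [[0, 0, 0, -0.12, 1], [0, 0, 0, -0.24, 1], [0, 0, 0, -0.36, 1], [0, 0, 0, -0.48, 1], [0, 0, 0, -0.51, 1]]}' > rows.txt && python3 -m handwheel rows.txt
python3 -c "
from h import *
grab('wrist','w1')"
```

```text
t: 1.4
eef_pos: [481.2, 60.5, 214.7]
tcp_rot: [3.141, 0.0, 2.814]
ft_force: [0.9, -0.1, -0.4]
opening: 0.999
grip_force: 0.0
t: 1.82
eef_pos: [561.2, -92.3, 214.4]
tcp_rot: [3.142, -0.0, 2.813]
ft_force: [-0.6, 0.0, -0.3]
opening: 1.002
grip_force: 0.0
t: 2.23
eef_pos: [560.6, -90.4, 214.3]
tcp_rot: [3.141, -0.0, -2.952]
ft_force: [0.9, -0.0, -0.2]
opening: 0.999
grip_force: 0.0
```

View pics/w1.png

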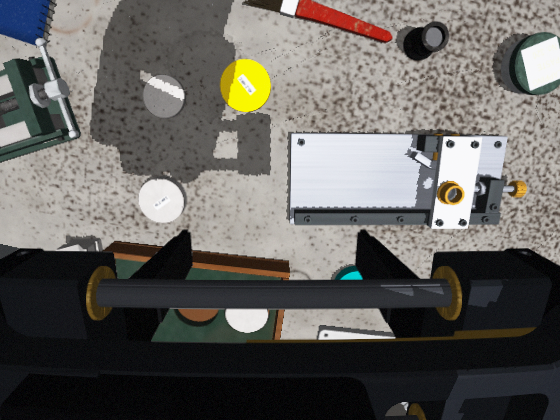

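w1 shows the ref block at (161,200) and the shaded thin disc at (164,97). The stand's near edge runs along row ~134, its fence along row ~208 and its open end along column 289. The screw is at (515,188).

```bash
cat >> h.py <<'E'
def fitline(pts):
    pts=np.array(pts,float); vx,vy,x,y=cv2.fitLine(pts.astype(np.float32),cv2.DIST_HUBER,0,.01,.01).ravel(); return np.array([x,y]),np.array([vx,vy])
def standpose(tag,cols,rows,top=(115,160),bot=(180,222),left=(270,310)):
    c,im,dp=load(tag); g=cv2.GaussianBlur(cv2.cvtColor(im,cv2.COLOR_RGB2GRAY).astype(float),(3,3),0)
    gy=np.diff(g,axis=0); gx=np.diff(g,axis=1)
    near=[(x,top[0]+np.argmax(gy[top[0]:top[1],x])+.5) for x in cols]
    fen=[(x,bot[0]+np.argmin(gy[bot[0]:bot[1],x])+.5) for x in cols]
    end=[(left[0]+np.argmax(gx[y,left[0]:left[1]])+.5,y) for y in rows]
    res=[]
    for p in(near,fen,end):
        W=onz(c,p,12)[:,:2]; q,v=fitline(W); res.append((q,v,np.abs((W-q)@[-v[1],v[0]]).max()))
    return res,near,fen,end
E
python3 - <<'E'
from h import *
res,near,fen,end=standpose("w1",range(310,405,5),range(145,195,5))
for q,v,m in res: print(q.round(1),np.degrees(np.arctan2(v[1],v[0])).round(2),"maxdev",m.round(2))
c,im,dp=load("w1")
print("z base",depthpts(c,dp,[(320,165),(380,170)]).round(1)[:,2],"fence top",depthpts(c,dp,[(340,217)]).round(1),"bench",depthpts(c,dp,[(230,200),(270,60)]).round(1)[:,2])
v=res[1][1]; v=v*np.sign(v[1]); ex=np.array([v[1],-v[0]])
for q,_,_ in res: print("ex.q",(ex@q).round(2),"ey.q",(v@q).round(2))
fx=ex@res[1][0]; ey0=v@res[2][0]
o=ex*(fx-35)+v*(ey0+130); print("origin",o,"ang",np.degrees(np.arctan2(v[1],v[0])))
hsv=cv2.cvtColor(im,cv2.COLOR_RGB2HSV); m=((hsv[...,2]>205)&(hsv[...,1]<25)).astype(np.uint8);k=m*0;k[170:230,130:195]=m[170:230,130:195]
cc=max(cv2.findContours(k,0,1)[0],key=cv2.contourArea);e=cv2.fitEllipse(cv2.convexHull(cc));print(e,depthpts(c,dp,[e[0],(161,196)]).round(1),onz(c,[e[0]],16).round(1))
E
```

```text
[490.9 -14.1] -78.82 maxdev 1.04
[572.7  29.6] -79.14 maxdev 1.12
[542.6 -72.4] 11.57 maxdev 0.0
z base [11.2 12.9] fence top [[585.7  -5.6  31.2]] bench [0.6 0.1]
ex.q 479.42 ey.q -106.35
ex.q 568.01 ey.q -78.82
ex.q 519.23 ey.q -173.4
origin [531.6346   57.83411] ang 100.863594
((160.46640014648438, 200.41705322265625), (41.91800308227539, 46.05891418457031), 127.85940551757812) [[ 609.9 -218.6   16.5]
 [ 604.2 -218.4   16.9]] [[ 610.1 -218.7   16. ]]
```

```bash
echo '{"offsets": [[-5, -29, 18, 0, 1], [-10, -58, 36, 0, 1], [-15, -86, 53, 0, 1], [-20, -114, 70, 0, 1], [-24.3, -135.6, 84, 0, 1]]}' > rows.txt && python3 -m handwheel rows.txt
echo '{"offsets": [[0, 0, 0, 0, 1], [0, 0, 0, 0, 1]]}' > rows.txt && python3 -m handwheel rows.txt
python3 - <<'E'
from h import *
grab('wrist','w2'); c,im,dp=load('w2')
p=proj(c,[(610,-219,16)])[0]; print(p)
hsv=cv2.cvtColor(im,cv2.COLOR_RGB2HSV); m=((hsv[...,2]>195)&(hsv[...,1]<30)).astype(np.uint8)
x,y=p.astype(int);k=m*0;k[y-50:y+50,x-50:x+50]=m[y-50:y+50,x-50:x+50]
cc=max(cv2.findContours(k,0,1)[0],key=cv2.contourArea);e=cv2.fitEllipse(cv2.convexHull(cc));print(e,depthpts(c,dp,[e[0]]).round(1),onz(c,[e[0]],16).round(1))
# triangulate with w1
c1=load('w1')[0]; A=[];b=[]
for C,px in((c1,(160.5,200.4)),(c,e[0])):
    o,v=ray(C,[px]);v=v[0]/np.linalg.norm(v[0]);Q=np.eye(3)-np.outer(v,v);A.append(Q);b.append(Q@o)
print("tri",np.linalg.solve(sum(A),sum(b)),totool((610,-219,2)))
E
```

```text
t: 2.7
eef_pos: [609.4, -221.1, 129.1]
tcp_rot: [3.141, -0.001, -2.961]
ft_force: [0.7, -0.1, -1.3]
opening: 1.001
grip_force: 0.0
t: 2.87
eef_pos: [608.7, -219.8, 129.4]
tcp_rot: [3.14, -0.002, -2.962]
ft_force: [-0.5, -0.2, 0.2]
opening: 1.001
grip_force: 0.0
[272.8854441  200.27225772]
((276.53997802734375, 196.26434326171875), (61.41102600097656, 71.48426055908203), 49.2219123840332) [[ 605.2 -216.5   17.7]] [[ 605.7 -216.4   16. ]]
tri [ 605.45023542 -216.41919329   24.17821323] (array([ -1.2,  -0.3, 128.4]), None)
```

View pics/w2.png

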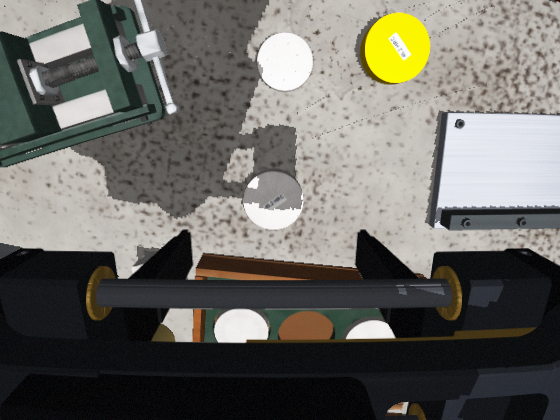

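w2 shows the block at (273,199), half in shadow, which skews the mask. Its visible rim (columns 243–303, rows 169–230) matches the prediction, so I'm descending to grasp.

```bash
echo '{"offsets": [[-1, 0, 30, 0, 1], [-1, 0, 60, 0, 1], [-1, 0, 90, 0, 1], [-1, 0, 115, 0, 1], [-1, 0, 126, 0, 1]]}' > rows.txt && python3 -m handwheel rows.txt
echo '{"offsets": [[0, 0, 0, 0, 1], [0, 0, 0, 0, 0], [0, 0, 0, 0, 0], [0, 0, 0, 0, 0], [0, 0, 0, 0, 0]]}' > rows.txt && python3 -m handwheel rows.txt
echo '{"offsets": [[0, 0, 0, 0, 0], [0, 0, 0, 0, 0], [0, 0, 0, 0, 0], [0, 0, 0, 0, 0], [0, 0, 0, 0, 0]]}' > rows.txt && python3 -m handwheel rows.txt
```

```text
t: 3.33
eef_pos: [609.2, -217.4, 2.7]
tcp_rot: [3.14, -0.002, -2.959]
ft_force: [-0.0, 0.5, -0.1]
opening: 1.001
grip_force: 0.0
t: 3.75
eef_pos: [610.8, -219.3, 6.1]
tcp_rot: [-3.14, 0.002, -2.959]
ft_force: [-0.3, 0.3, 0.3]
opening: 0.773
grip_force: 0.0
t: 4.17
eef_pos: [610.3, -219.2, 5.0]
tcp_rot: [-3.141, 0.0, -2.959]
ft_force: [-0.2, -0.0, 4.7]
opening: 0.568
grip_force: 30.1
```

```bash
echo '{"offsets": [[0, 0, -15, 0, 0], [0, 0, -40, 0, 0], [0, 0, -70, 0, 0], [2, 30, -75, 0, 0], [4, 60, -75, 0, 0]]}' > rows.txt && python3 -m handwheel rows.txt
echo '{"offsets": [[4, 35, 0, 0, 0], [8, 70, 0, 0, 0], [12, 100, 0, 0, 0], [16, 125, 0, 0, 0], [19, 141, 0, 0, 0]]}' > rows.txt && python3 -m handwheel rows.txt
echo '{"offsets": [[0, 0, 0, 0, 0], [0, 0, 0, 0, 0]]}' > rows.txt && python3 -m handwheel rows.txt
python3 - <<'E'
from h import *
grab('wrist','w3');c,im,dp=load('w3')
o=np.array([531.6,57.8]);a=np.radians(101);ey=np.array([np.cos(a),np.sin(a)]);ex=np.array([ey[1],-ey[0]])
S=lambda x,y,z:np.r_[o+x*ex+y*ey,z]
for p in((-55,-130,12),(35,-130,12),(35,0,12),(-55,0,12),(35,-125,30)): print(p,proj(c,[S(*p)])[0].round(1))
print(state()['eef_pos'],state()['tcp_rot'])
E
```

```text
t: 4.58
eef_pos: [596.1, -161.5, 81.5]
tcp_rot: [-3.14, 0.003, -2.962]
ft_force: [-0.3, 1.0, -1.9]
opening: 0.575
grip_force: 30.0
t: 5.0
eef_pos: [549.9, -23.3, 79.4]
tcp_rot: [3.141, -0.001, -2.958]
ft_force: [0.8, -0.3, -0.9]
opening: 0.571
grip_force: 30.0
t: 5.17
eef_pos: [551.1, -25.1, 79.6]
tcp_rot: [3.142, -0.0, -2.958]
ft_force: [0.5, -0.0, -0.8]
opening: 0.574
grip_force: 30.0
(-55, -130, 12) [210.6 138.4]
(35, -130, 12) [217.3 251.2]
(35, 0, 12) [377.2 249.6]
(-55, 0, 12) [386.4 137.2]
(35, -125, 30) [219.9 261. ]
[551.50226559 -25.82285916  79.58973882] [-3.14147896e+00  2.64995084e-04 -2.95889895e+00]
```

View pics/w3.png

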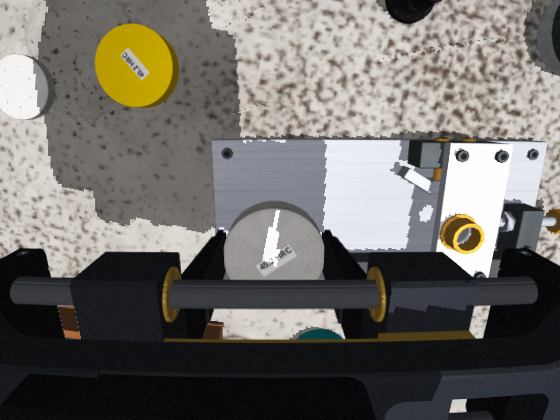

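w3 shows the block held between the pads with its centre at (274,250). The base corner is at (213,139), close to the predicted (211,138). I'll refine the stand's heading from the long near edge.

```bash
python3 - <<'E'
from h import *
for tag,cols,top,rows,left in(("w3",list(range(325,400,5))+list(range(505,545,4)),(128,155),range(150,215,5),(203,225)),("w1",list(range(300,405,5))+list(range(480,504,3)),(122,145),range(145,195,5),(280,300))):
    c,im,dp=load(tag); g=cv2.GaussianBlur(im.astype(float),(3,3),0)
    b=g[...,2]-0*g[...,0]
    # bluish base vs warm bench: use gradient magnitude of b-r
    d=(g[...,2]-g[...,0]); gy=np.diff(d,axis=0); gx=np.diff(d,axis=1)
    near=[(x,top[0]+np.argmax(gy[top[0]:top[1],x])+.5) for x in cols]
    end=[(left[0]+np.argmax(gx[y,left[0]:left[1]])+.5,y) for y in rows]
    for p in(near,end):
        W=onz(c,p,12)[:,:2];q,v=fitline(W);dv=np.abs((W-q)@[-v[1],v[0]]);print(tag,q.round(1),(np.degrees(np.arctan2(v[1],v[0]))%180).round(2),dv.max().round(2),np.median(dv).round(2))
E
```

```text
w3 [472.1  81.3] 100.73 0.6 0.17
w3 [533.  -74.6] 10.88 0.43 0.2
w1 [486.2   6.2] 100.62 0.76 0.22
w1 [542.8 -73.4] 10.72 0.81 0.24
```

```bash
echo '{"offsets": [[0, 0, 20, 0, 0], [0, 0, 40, 0, 0], [0, 0, 52, 0, 0], [0, 0, 58, 0, 0], [0, 0, 60, 0, 0]]}' > rows.txt && python3 -m handwheel rows.txt
echo '{"offsets": [[-0.5, 0, 0, 0, 0], [-1, 0, 0, 0, 0], [-1.5, 0, 0, 0, 0], [-1.5, 0, 0, 0, 0]]}' > rows.txt && python3 -m handwheel rows.txt
echo '{"offsets": [[-0.5, 0, 0, 0, 0], [-1, 0, 0, 0, 0], [-1, 0, 0, 0, 0]]}' > rows.txt && python3 -m handwheel rows.txt
```

```text
t: 5.63
eef_pos: [551.1, -26.5, 18.6]
tcp_rot: [3.141, -0.001, -2.961]
ft_force: [-0.7, -0.9, -1.9]
opening: 0.572
grip_force: 30.0
t: 5.97
eef_pos: [553.1, -25.4, 20.3]
tcp_rot: [-3.141, 0.001, -2.959]
ft_force: [-0.6, 0.5, -1.0]
opening: 0.571
grip_force: 30.0
t: 6.22
eef_pos: [553.8, -25.1, 19.8]
tcp_rot: [-3.142, 0.0, -2.959]
ft_force: [0.4, -0.3, -1.2]
opening: 0.574
grip_force: 30.0
```

```bash
echo '{"offsets": [[-0.3, 0, 0, 0, 0], [-0.6, 0, 0, 0, 0], [-0.6, 0, 0, 0, 0]]}' > rows.txt && python3 -m handwheel rows.txt
echo '{"offsets": [[-0.3, 0, 0, 0, 0], [-0.6, 0, 0, 0, 0], [-0.6, 0, 0, 0, 0]]}' > rows.txt && python3 -m handwheel rows.txt
echo '{"offsets": [[-0.3, 0, 0, 0, 0], [-0.6, 0, 0, 0, 0], [-0.6, 0, 0, 0, 0]]}' > rows.txt && python3 -m handwheel rows.txt
```

```text
t: 6.47
eef_pos: [554.3, -25.0, 19.6]
tcp_rot: [3.142, 0.0, -2.959]
ft_force: [0.2, 0.5, -1.3]
opening: 0.572
grip_force: 30.0
t: 6.72
eef_pos: [554.9, -24.9, 19.6]
tcp_rot: [3.142, 0.0, -2.959]
ft_force: [-1.1, -0.0, -1.1]
opening: 0.572
grip_force: 30.0
t: 6.97
eef_pos: [555.5, -24.8, 19.6]
tcp_rot: [3.142, 0.0, -2.959]
ft_force: [0.3, 0.2, -0.9]
opening: 0.571
grip_force: 30.0
```

```bash
echo '{"offsets": [[-0.3, 0, 0, 0, 0], [-0.6, 0, 0, 0, 0], [-0.6, 0, 0, 0, 0]]}' > rows.txt && python3 -m handwheel rows.txt | grep -E "eef|ft"
echo '{"offsets": [[-0.3, 0, 0, 0, 0], [-0.6, 0, 0, 0, 0], [-0.6, 0, 0, 0, 0]]}' > rows.txt && python3 -m handwheel rows.txt| grep -E "eef|ft"
echo '{"offsets": [[-0.3, 0, 0, 0, 0], [-0.6, 0, 0, 0, 0], [-0.6, 0, 0, 0, 0]]}' > rows.txt && python3 -m handwheel rows.txt| grep -E "eef|ft"
```

```text
eef_pos: [555.8, -24.7, 19.6]
ft_force: [-1.0, -0.2, -0.4]
eef_pos: [555.9, -24.6, 19.5]
ft_force: [-4.7, -1.5, 1.0]
eef_pos: [556.0, -24.5, 19.4]
ft_force: [-8.0, -3.1, 1.7]
```

```bash
echo '{"offsets": [[0.8, 0, 0, 0, 0], [1.4, 0, 0, 0, 0], [1.4, 0, 0.5, 0, 0], [1.4, 0, 1, 0, 0], [1.4, 0, 1, 0, 0]]}' > rows.txt && python3 -m handwheel rows.txt | grep -E "eef|ft"
echo '{"offsets": [[0, 0, 0.5, 0, 0], [0, 0, 1, 0, 0], [0, 0, 1, 0, 0]]}' > rows.txt && python3 -m handwheel rows.txt| grep -E "eef|ft"
echo '{"offsets": [[0, 0, 0.5, 0, 0], [0, 0, 0.8, 0, 0], [0, 0, 0.8, 0, 0]]}' > rows.txt && python3 -m handwheel rows.txt| grep -E "eef|ft"
```

```text
eef_pos: [555.9, -24.7, 18.6]
ft_force: [-3.0, 0.4, 0.2]
eef_pos: [555.8, -24.7, 17.5]
ft_force: [-1.6, 0.7, 0.0]
eef_pos: [555.9, -24.7, 16.9]
ft_force: [-1.9, 0.3, 2.5]
```

```bash
echo '{"offsets": [[0, 0, 0.4, 0, 0], [0, 0, 0.4, 0, 0.7], [0, 0, 0.4, 0, 0.8], [0, 0, 0.4, 0, 0.8], [0, 0, 0.4, 0, 0.8]]}' > rows.txt && python3 -m handwheel rows.txt
echo '{"offsets": [[0, 0, -5, 0, 0.8], [0, 0, -30, 0, 0.8], [0, 0, -65, 0, 0.8], [0, -15, -75, 0, 0.8], [0, -35, -75, 0, 0.5]]}' > rows.txt && python3 -m handwheel rows.txt
echo '{"offsets": [[0, -15, 0, 0, 0.3], [0, -15, 0, 0, 0], [0, -15, 0, 0, 0]]}' > rows.txt && python3 -m handwheel rows.txt
python3 - <<'E'
from h import *
grab('wrist','w4');c,im,dp=load('w4')
print(proj(c,[(555.8,-24.7,28)]),state()['eef_pos'])
E
```

```text
t: 9.05
eef_pos: [556.0, -24.7, 16.4]
tcp_rot: [-3.142, 0.001, -2.959]
ft_force: [0.2, 0.0, 0.6]
opening: 0.779
grip_force: 0.0
t: 9.47
eef_pos: [563.4, -58.8, 94.8]
tcp_rot: [-3.14, 0.005, -2.957]
ft_force: [1.3, -0.4, 0.1]
opening: 0.766
grip_force: 0.0
t: 9.72
eef_pos: [564.6, -74.4, 91.0]
tcp_rot: [3.141, -0.001, -2.961]
ft_force: [0.4, 0.8, -0.1]
opening: 0.576
grip_force: 0.0
[[337.87611594 215.69977548]] [564.42150377 -73.86505581  90.88589799]
```

View pics/w4.png

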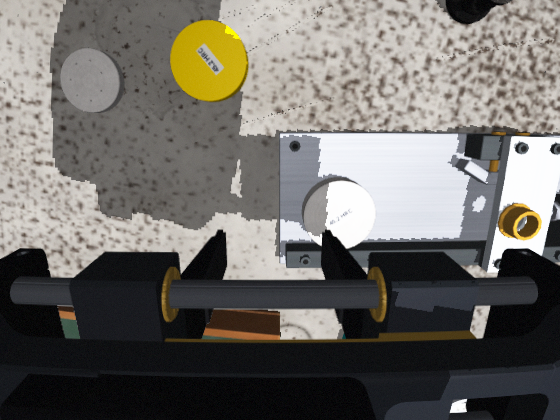

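Block is flat at (338,214) in w4, close to the fence, and the fingers are behind it. Now I'll shut the fingers, lower them and push along the fence.

```bash
echo '{"offsets": [[0, 0, 20, 0, 0], [0, 0, 45, 0, 0], [0, 0, 62, 0, 0], [0, 0, 70, 0, 0], [0, 0, 73, 0, 0]]}' > rows.txt && python3 -m handwheel rows.txt
echo '{"offsets": [[0, 0, 0, 0, 0], [0, 0, 0, 0, 0], [0, 0, 0, 0, 0], [0, 0, 0, 0, 0], [0, 0, 0, 0, 0]]}' > rows.txt && python3 -m handwheel rows.txt
echo '{"offsets": [[0, 1.5, 0, 0, 0], [0, 3, 0, 0, 0], [0, 4.5, 0, 0, 0], [0, 6, 0, 0, 0], [0, 7.5, 0, 0, 0]]}' > rows.txt && python3 -m handwheel rows.txt|grep -E "eef|ft"
echo '{"offsets": [[0, 1.5, 0, 0, 0], [0, 3, 0, 0, 0], [0, 4.5, 0, 0, 0], [0, 6, 0, 0, 0], [0, 7.5, 0, 0, 0]]}' > rows.txt && python3 -m handwheel rows.txt|grep -E "eef|ft"
```

```text
t: 10.18
eef_pos: [564.0, -73.1, 16.9]
tcp_rot: [3.14, -0.003, -2.959]
ft_force: [0.0, 0.2, 0.3]
opening: 0.183
grip_force: 0.0
t: 10.6
eef_pos: [565.1, -74.0, 19.1]
tcp_rot: [-3.141, 0.001, -2.959]
ft_force: [0.4, -0.9, 0.1]
opening: 0.002
grip_force: 0.0
eef_pos: [563.4, -66.3, 18.4]
ft_force: [-0.7, 0.2, -0.2]
eef_pos: [562.1, -59.0, 18.4]
ft_force: [-0.5, -0.0, -0.1]
```

```bash
echo '{"offsets": [[0, 3, 0, 0, 0], [-0.1, 6, 0, 0, 0], [-0.2, 9, 0, 0, 0], [-0.2, 12, 0, 0, 0], [-0.3, 15, 0, 0, 0]]}' > rows.txt && python3 -m handwheel rows.txt|grep -E "eef|ft"
echo '{"offsets": [[0, 3, 0, 0, 0], [-0.1, 6, 0, 0, 0], [-0.2, 9, 0, 0, 0], [-0.2, 12, 0, 0, 0], [-0.3, 15, 0, 0, 0]]}' > rows.txt && python3 -m handwheel rows.txt|grep -E "eef|ft"
echo '{"offsets": [[0, 2, 0, 0, 0], [0, 4, 0, 0, 0], [0, 6, 0, 0, 0], [0, 8, 0, 0, 0], [0, 10, 0, 0, 0]]}' > rows.txt && python3 -m handwheel rows.txt|grep -E "eef|ft"
python3 - <<'E'
from h import *
grab('wrist','w5');c,im,dp=load('w5');s=state()['eef_pos'];print(s)
cv2.imwrite("pics/w5c.png",cv2.resize(im[100:300,180:420,::-1],None,fx=3,fy=3))
E
```

```text
eef_pos: [559.7, -44.0, 18.4]
ft_force: [0.1, -0.6, 0.1]
eef_pos: [557.2, -29.2, 18.4]
ft_force: [-0.1, -0.3, 0.5]
eef_pos: [555.5, -19.6, 18.4]
ft_force: [-0.4, -1.3, 0.5]
[555.33969805 -19.28220666  18.40604827]
```

View pics/w5c.png

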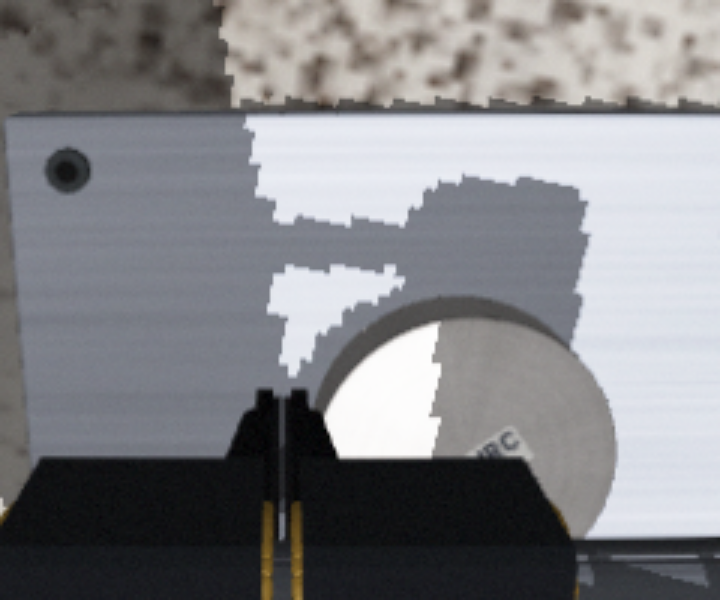

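w5c shows the closed fingers at crop (285,400) behind the block, which is centred near (470,450) and running along the fence. Continuing.

```bash
echo '{"offsets": [[0, 3, 0, 0, 0], [-0.1, 6, 0, 0, 0], [-0.2, 9, 0, 0, 0], [-0.3, 12, 0, 0, 0], [-0.4, 15, 0, 0, 0]]}' > rows.txt && python3 -m handwheel rows.txt|grep -E "eef|ft"
echo '{"offsets": [[0, 2, 0, 0, 0], [-0.1, 4, 0, 0, 0], [-0.2, 6, 0, 0, 0], [-0.3, 8, 0, 0, 0], [-0.4, 10, 0, 0, 0]]}' > rows.txt && python3 -m handwheel rows.txt|grep -E "eef|ft"
echo '{"offsets": [[0, 1, 0, 0, 0], [0, 2, 0, 0, 0], [0, 3, 0, 0, 0], [0, 4, 0, 0, 0], [0, 5, 0, 0, 0]]}' > rows.txt && python3 -m handwheel rows.txt|grep -E "eef|ft"
echo '{"offsets": [[0, 1, 0, 0, 0], [0, 2, 0, 0, 0], [0, 3, 0, 0, 0], [0, 4, 0, 0, 0], [0, 5, 0, 0, 0]]}' > rows.txt && python3 -m handwheel rows.txt|grep -E "eef|ft"
```

```text
eef_pos: [553.1, -4.6, 18.4]
ft_force: [-0.2, -1.6, 0.8]
eef_pos: [551.7, 5.2, 18.4]
ft_force: [0.5, -0.6, -0.1]
eef_pos: [550.8, 10.0, 18.4]
ft_force: [0.4, 0.2, -0.2]
eef_pos: [549.9, 15.0, 18.4]
ft_force: [0.3, 0.2, 0.4]
```

```bash
for i in 1; do echo '{"offsets": [[0, 1, 0, 0, 0], [0, 2, 0, 0, 0], [0, 3, 0, 0, 0], [0, 4, 0, 0, 0], [0, 5, 0, 0, 0]]}' > rows.txt && python3 -m handwheel rows.txt|grep -E "eef|ft"; done
echo '{"offsets": [[0, 1, 0, 0, 0], [0, 2, 0, 0, 0], [0, 3, 0, 0, 0], [0, 4, 0, 0, 0], [0, 5, 0, 0, 0]]}' > rows.txt && python3 -m handwheel rows.txt|grep -E "eef|ft"
python3 -c "
from h import *
grab('wrist','w6');c,im,dp=load('w6')
cv2.imwrite('pics/w6c.png',cv2.resize(im[100:300,200:460,::-1],None,fx=3,fy=3))"
```

```text
eef_pos: [549.0, 19.9, 18.4]
ft_force: [-0.2, -1.2, 0.0]
eef_pos: [548.1, 24.8, 18.4]
ft_force: [-0.1, -0.7, 0.3]
```

View pics/w6c.png

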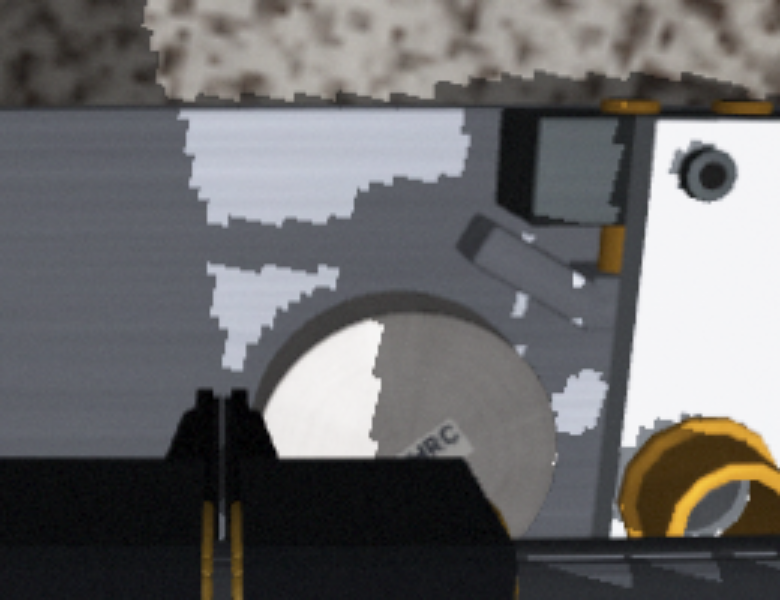

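w6c shows the block at crop (405,430) just before the shoe's lead-in slope at (510,270), with the bridge edge at about (620,400). Continuing gently.

```bash
echo '{"offsets": [[0, 1, 0, 0, 0], [0, 2, 0, 0, 0], [0, 3, 0, 0, 0], [0, 4, 0, 0, 0], [0, 5, 0, 0, 0]]}' > rows.txt && python3 -m handwheel rows.txt|grep -E "eef|ft"
echo '{"offsets": [[0, 1, 0, 0, 0], [0, 2, 0, 0, 0], [0, 3, 0, 0, 0], [0, 4, 0, 0, 0], [0, 5, 0, 0, 0]]}' > rows.txt && python3 -m handwheel rows.txt|grep -E "eef|ft"
echo '{"offsets": [[0, 1, 0, 0, 0], [0, 2, 0, 0, 0], [0, 3, 0, 0, 0], [0, 4, 0, 0, 0], [0, 5, 0, 0, 0]]}' > rows.txt && python3 -m handwheel rows.txt|grep -E "eef|ft"
```

```text
eef_pos: [547.2, 29.7, 18.4]
ft_force: [-0.0, -0.7, -0.4]
eef_pos: [546.3, 34.6, 18.4]
ft_force: [-0.3, 0.3, -0.3]
eef_pos: [545.4, 39.5, 18.4]
ft_force: [-0.5, -0.4, -0.2]
```

```bash
python3 -c "
from h import *
grab('wrist','w7');c,im,dp=load('w7')
cv2.imwrite('pics/w7c.png',cv2.resize(im[100:300,200:460,::-1],None,fx=3,fy=3))"
```

```text
(no output)
```

View pics/w7c.png

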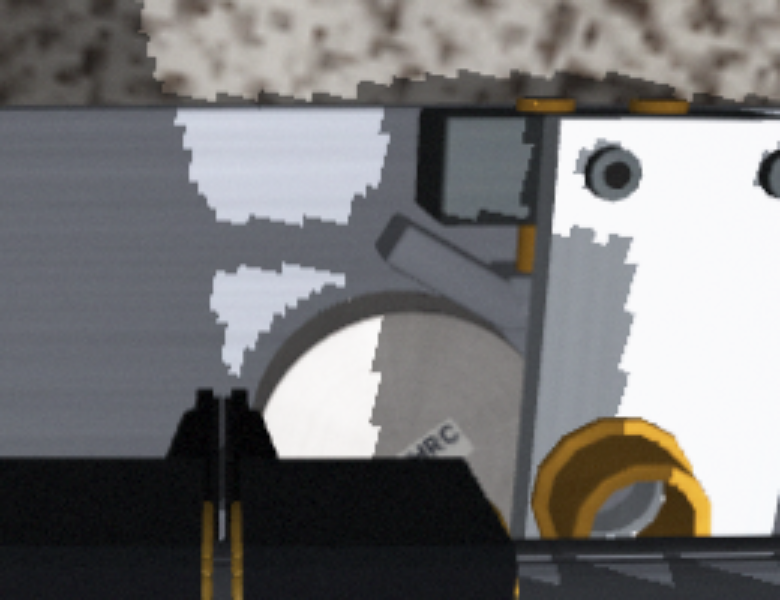

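w7c shows the block (405,430) just meeting the slope at (480,290), its leading rim going under the bridge edge at (525,400). I'm continuing by feel in finer steps.

```bash
echo '{"offsets": [[0, 0.6, 0, 0, 0], [0, 1.2, 0, 0, 0], [0, 1.8, 0, 0, 0], [0, 2.4, 0, 0, 0], [0, 3, 0, 0, 0]]}' > rows.txt && python3 -m handwheel rows.txt|grep -E "eef|ft"
echo '{"offsets": [[0, 0.6, 0, 0, 0], [0, 1.2, 0, 0, 0], [0, 1.8, 0, 0, 0], [0, 2.4, 0, 0, 0], [0, 3, 0, 0, 0]]}' > rows.txt && python3 -m handwheel rows.txt|grep -E "eef|ft"
echo '{"offsets": [[0, 0.6, 0, 0, 0], [0, 1.2, 0, 0, 0], [0, 1.8, 0, 0, 0], [0, 2.4, 0, 0, 0], [0, 3, 0, 0, 0]]}' > rows.txt && python3 -m handwheel rows.txt|grep -E "eef|ft"
```

```text
eef_pos: [544.9, 42.4, 18.4]
ft_force: [0.2, -1.4, 0.2]
eef_pos: [544.4, 45.3, 18.5]
ft_force: [0.8, -3.1, 0.1]
eef_pos: [543.9, 48.3, 18.5]
ft_force: [1.8, -3.4, 0.1]
```

```bash
echo '{"offsets": [[0, 0.5, 0, 0, 0], [0, 1, 0, 0, 0], [0, 1.5, 0, 0, 0], [0, 2, 0, 0, 0]]}' > rows.txt && python3 -m handwheel rows.txt|grep -E "eef|ft"
echo '{"offsets": [[0, 0.5, 0, 0, 0], [0, 1, 0, 0, 0], [0, 1.5, 0, 0, 0], [0, 2, 0, 0, 0]]}' > rows.txt && python3 -m handwheel rows.txt|grep -E "eef|ft"
echo '{"offsets": [[0, 0.5, 0, 0, 0], [0, 1, 0, 0, 0], [0, 1.5, 0, 0, 0], [0, 2, 0, 0, 0]]}' > rows.txt && python3 -m handwheel rows.txt|grep -E "eef|ft"
```

```text
eef_pos: [543.5, 50.3, 18.5]
ft_force: [1.1, -3.9, 0.7]
eef_pos: [542.9, 52.3, 18.4]
ft_force: [0.7, -2.8, 1.4]
eef_pos: [542.6, 54.3, 18.4]
ft_force: [0.5, -3.3, 1.5]
```

```bash
cat > ok.py <<'E'
import sys,numpy as np
from cell import state
s=state(); ey=np.array([-.1857,.9826]); f=ey@s['ft_force'][:2]; y=ey@s['eef_pos'][:2]+42.6
print("tcp y %.1f x %.1f push %.1f"%(y,np.array([.9826,.1857])@s['eef_pos'][:2]-534.3,f)); sys.exit(f<-5.5)
E
echo '{"offsets": [[0, 0.4, 0, 0, 0], [0, 0.8, 0, 0, 0]]}' > rows.txt && python3 -m handwheel rows.txt >/dev/null; python3 ok.py &&
echo '{"offsets": [[0, 0.4, 0, 0, 0], [0, 0.8, 0, 0, 0]]}' > rows.txt && python3 -m handwheel rows.txt >/dev/null && python3 ok.py &&
echo '{"offsets": [[0, 0.4, 0, 0, 0], [0, 0.8, 0, 0, 0]]}' > rows.txt && python3 -m handwheel rows.txt >/dev/null && python3 ok.py &&
echo '{"offsets": [[0, 0.4, 0, 0, 0], [0, 0.8, 0, 0, 0]]}' > rows.txt && python3 -m handwheel rows.txt >/dev/null && python3 ok.py &&
echo '{"offsets": [[0, 0.4, 0, 0, 0], [0, 0.8, 0, 0, 0]]}' > rows.txt && python3 -m handwheel rows.txt >/dev/null && python3 ok.py &&
echo '{"offsets": [[0, 0.4, 0, 0, 0], [0, 0.8, 0, 0, 0]]}' > rows.txt && python3 -m handwheel rows.txt >/dev/null && python3 ok.py &&
echo '{"offsets": [[0, 0.4, 0, 0, 0], [0, 0.8, 0, 0, 0]]}' > rows.txt && python3 -m handwheel rows.txt >/dev/null && python3 ok.py
```

```text
tcp y -4.1 x 9.0 push -3.0False
```

```bash
sed -i 's/sys.exit(f<-5.5)/sys.exit(int(f<-5.5))/' ok.py
echo '{"offsets": [[0, 0.4, 0, 0, 0], [0, 0.8, 0, 0, 0]]}' > rows.txt && python3 -m handwheel rows.txt >/dev/null; python3 ok.py &&
echo '{"offsets": [[0, 0.4, 0, 0, 0], [0, 0.8, 0, 0, 0]]}' > rows.txt && python3 -m handwheel rows.txt >/dev/null && python3 ok.py &&
echo '{"offsets": [[0, 0.4, 0, 0, 0], [0, 0.8, 0, 0, 0]]}' > rows.txt && python3 -m handwheel rows.txt >/dev/null && python3 ok.py &&
echo '{"offsets": [[0, 0.4, 0, 0, 0], [0, 0.8, 0, 0, 0]]}' > rows.txt && python3 -m handwheel rows.txt >/dev/null && python3 ok.py &&
echo '{"offsets": [[0, 0.4, 0, 0, 0], [0, 0.8, 0, 0, 0]]}' > rows.txt && python3 -m handwheel rows.txt >/dev/null && python3 ok.py &&
echo '{"offsets": [[0, 0.4, 0, 0, 0], [0, 0.8, 0, 0, 0]]}' > rows.txt && python3 -m handwheel rows.txt >/dev/null && python3 ok.py &&
echo '{"offsets": [[0, 0.4, 0, 0, 0], [0, 0.8, 0, 0, 0]]}' > rows.txt && python3 -m handwheel rows.txt >/dev/null && python3 ok.py
```

```text
tcp y -3.2 x 8.9 push -2.3
tcp y -2.4 x 8.9 push -2.9
tcp y -1.7 x 9.0 push -2.0
tcp y -0.9 x 9.0 push -2.2
tcp y -0.1 x 9.1 push -2.8
tcp y 0.7 x 9.1 push -2.9
tcp y 1.5 x 9.0 push -2.2
```

```bash

echo '{"offsets": [[0, 0.4, 0, 0, 0], [0, 0.8, 0, 0, 0]]}' > rows.txt && python3 -m handwheel rows.txt >/dev/null; python3 ok.py &&
echo '{"offsets": [[0, 0.4, 0, 0, 0], [0, 0.8, 0, 0, 0]]}' > rows.txt && python3 -m handwheel rows.txt >/dev/null && python3 ok.py &&
echo '{"offsets": [[0, 0.4, 0, 0, 0], [0, 0.8, 0, 0, 0]]}' > rows.txt && python3 -m handwheel rows.txt >/dev/null && python3 ok.py &&
echo '{"offsets": [[0, 0.4, 0, 0, 0], [0, 0.8, 0, 0, 0]]}' > rows.txt && python3 -m handwheel rows.txt >/dev/null && python3 ok.py &&
echo '{"offsets": [[0, 0.4, 0, 0, 0], [0, 0.8, 0, 0, 0]]}' > rows.txt && python3 -m handwheel rows.txt >/dev/null && python3 ok.py &&
echo '{"offsets": [[0, 0.4, 0, 0, 0], [0, 0.8, 0, 0, 0]]}' > rows.txt && python3 -m handwheel rows.txt >/dev/null && python3 ok.py &&
echo '{"offsets": [[0, 0.4, 0, 0, 0], [0, 0.8, 0, 0, 0]]}' > rows.txt && python3 -m handwheel rows.txt >/dev/null && python3 ok.py &&
echo '{"offsets": [[0, 0.4, 0, 0, 0], [0, 0.8, 0, 0, 0]]}' > rows.txt && python3 -m handwheel rows.txt >/dev/null && python3 ok.py
```

```text
tcp y 2.3 x 9.0 push -2.5
tcp y 3.1 x 9.0 push -3.2
tcp y 3.9 x 9.0 push -2.5
tcp y 4.7 x 9.0 push -3.1
tcp y 5.5 x 9.0 push -4.0
tcp y 5.9 x 9.1 push -8.4
```

Sharp rise with no further advance, so that's the stop. I'll hold, recheck, then back off.

```bash
echo '{"offsets": [[0, 0, 0, 0, 0], [0, 0, 0, 0, 0]]}' > rows.txt && python3 -m handwheel rows.txt >/dev/null; python3 ok.py; echo '{"offsets": [[0, 0.3, 0, 0, 0], [0, 0.3, 0, 0, 0]]}' > rows.txt && python3 -m handwheel rows.txt >/dev/null; python3 ok.py
```

```text
tcp y 5.9 x 9.1 push -6.9
tcp y 6.0 x 9.2 push -7.6
```

```bash
echo '{"offsets": [[0, -2, 0, 0, 0], [0, -6, 0, 0, 0], [0, -14, 0, 0, 0], [0, -25, 0, 0, 0], [0, -40, 0, 0, 0]]}' > rows.txt && python3 -m handwheel rows.txt|grep -E "eef|ft"
echo '{"offsets": [[0, 0, -20, 0, 0], [0, 0, -55, 0, 0], [0, 0, -90, 0, 0], [0, 0, -110, 0, 0], [0, 0, -110, 0, 0]]}' > rows.txt && python3 -m handwheel rows.txt|grep -E "eef|ft"
echo '{"offsets": [[0, -30, 0, 0, 0], [0, -30, 0, 0, 0], [0, -30, 0, 0, 0]]}' > rows.txt && python3 -m handwheel rows.txt|grep -E "eef|ft"
python3 - <<'E'
from h import *
grab('wrist','w8');c,im,dp=load('w8')
a=np.radians(100.7);ey=np.array([np.cos(a),np.sin(a)]);ex=np.array([ey[1],-ey[0]])
v,u=np.mgrid[0:420,0:560]; px=np.c_[u.ravel(),v.ravel()]; ok=dp.ravel()>0
P=depthpts(c,dp,px); x=P[:,:2]@ex-534.3;y=P[:,:2]@ey+42.6
m=ok&(abs(P[:,2]-28)<4)&(y>-25)&(y<36)&(x>-16)&(x<33)
print(m.sum(),"y min",np.percentile(y[m],[0,1,5]),"max",y[m].max(),"x",np.percentile(x[m],[1,99]))
q=np.c_[x[m],y[m]]
# trailing rim: min y per x column, circle centre with r=28
rim=[(b,q[(abs(q[:,0]-b)<1),1].min()) for b in range(-8,22,2) if (abs(q[:,0]-b)<1).sum()>3]
print(np.round(rim,1)); 
from scipy.optimize import least_squares
r=np.array(rim);print(least_squares(lambda p:np.hypot(*(r-p).T)-28,[7,45],loss='soft_l1').x)
E
```

```text
eef_pos: [547.9, 25.7, 18.4]
ft_force: [-0.5, -0.6, 0.3]
eef_pos: [549.6, 25.2, 132.5]
ft_force: [0.8, -0.3, 0.6]
eef_pos: [553.2, -4.7, 127.8]
ft_force: [-0.0, 0.0, 0.4]
1202 y min [11.84493642 12.34932631 13.91673263] max 35.34868673902278 x [-15.64731352  31.68893855]
[[-8.  16.6]
 [-6.  15.4]
 [-4.  14.5]
 [-2.  13.4]
 [ 0.  12.8]
 [ 2.  12.2]
 [ 4.  12.1]
 [ 6.  12.2]
 [ 8.  11.8]
 [10.  12. ]
 [12.  12.4]
 [14.  12.8]
 [16.  13.1]
 [18.  14.4]
 [20.  15.2]]
[ 7.23683929 39.96495067]
```

The depth picture puts the block's centre at stand (7.2, 40.0), against the fence and inside the home range, and it didn't spring back. Handing in.

```bash
python3 -c "
from cell import job_done,state
print(state()['t']); print(job_done())"
```

```text
22.6333
the job is handed in; nothing more can be done
None
```

The reference block is home against the fence and the felt stop (centre at stand x 7, y 40 mm, highest push read about 8 N), and the job was handed in at 22.6 s; the hand-in returned no verdict.

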